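# Run the food processor at slow speed

## Task

Run the food processor at its slow speed: turn its clamp knob a quarter turn anticlockwise (seen from above) so that the steel tongue swings out from under the run plunger, then push the sprung plunger half way down, 12 mm of its 24 mm, and hold it there for at least three seconds. Never push it down to the bottom (that is the fast speed), and leave the salt shaker, the spice jar and the two tumblers where they stand. The program finishes while still holding the plunger half way down: do not let go.

Things in the scene. Friction and masses are not known exactly. Their poses are not given: they have to be found in the camera images.
- processor: fixed food processor, left or right in front of the robot, yaw within 0.4 rad of the world's: white box 170 (its x) x 300 (y) mm, flat top 100 mm up. Origin mid underside, z up. Closed glass bowl, 124 mm wide, axis 82 mm to +y, up to 192 mm above the counter. Plunger axis 20 mm to -y of the middle, clamp knob axis 100 mm to -y, both at x = 0.
- toaster: steel toaster, fixed, in the other place: 165 (its x) x 290 (y) mm, 177 mm tall; origin mid underside. Not part of the job.
- plunger_top (a point): centre of the flat top of the run plunger's black round palm cap: 40 mm wide, 26 mm tall, above a 48 mm wide, 8 mm thick flange. At rest the top is 166 mm above the counter; it moves straight down when pressed and this point moves with it.
- plunger (a joint): how far the plunger is pressed, m: 0 up (at rest), 0.012 half way (slow speed), 0.024 bottom. Its spring pushes up with 3.5 N at rest plus 350 N/m, about 7.7 N at 12 mm; it springs back when let go. While the tongue is under its flange it stops after about 2 mm.
- clamp_grip (a point): on the clamp knob's vertical axis, 150 mm above the counter. The grip is a black upright bar 13 mm thick, 44 mm long, 132 to 162 mm above the counter; a round hub 28 mm wide surrounds its lowest 4 mm. The point's y axis runs along the bar; below it, 122 to 130 mm up, a steel tongue 14 mm wide reaches 65 mm from the axis towards +y.
- clamp_knob (a joint): turn of the clamp knob, rad: 0 with bar and tongue along the processor's +y, tongue under the flange (locked); grows anticlockwise seen from above, the tongue swinging to the processor's -x (robot's) side; stop at 1.57 (free). Starts between 0 and 0.2. Light friction, stays where left.
- salt_shaker: small white ceramic salt shaker, 30 mm wide, 49 mm tall, standing on the processor's top behind the controls (its +x side), centre about 60 mm from the plunger axis to the processor's +x and 35 mm to its -y; loose, to be left alone; origin at the centre of its underside
- black_tumbler: black drinking tumbler, 76 mm wide, 154 mm tall; loose, to be left alone; origin at the centre of its underside
- green_tumbler: pale green insulated tumbler, 88 mm wide, 172 mm tall; loose, to be left alone; origin at the centre of its underside
- spice_jar: amber glass spice jar with steel cap, 44 mm wide, 85 mm tall, on the counter between processor and toaster; loose, to be left alone; origin at the centre of its underside

How it is judged:
By the outcome, as a careful person would: the job done as asked, in the order asked, and still so for the second after the job is handed in, while the arm keeps its last pose, push and grip.
It also fails if it takes over 50 s, if anything falls off the work surface, if the arm or the gripper's body presses on something with over 40 N, if the wrist force passes 120 N, or if a joint passes its speed limit or range.

## Robot

A 6-joint arm with a two-finger parallel gripper is mounted at the origin on the work surface. World frame = base frame: x ahead of the robot, y to its left, z up, the work surface at z = 0. Lengths are in m, angles in rad, forces in N, time in s.
With the tool pointing down it reaches from about 0.375 to 0.9 m from the base axis. Payload 3.1 kg.
Tool frame: the origin (TCP) lies on the centre line of the jaws, within the pads' length; the fingertips stand 25 mm ahead of it and the grasp point (between the pads) lies 6 mm ahead of it (manip.tips_ahead is the distance from the TCP to the fingertips, in m); z points along the fingers, y is the direction in which the jaws open and shut (so a half turn about z gives the same grasp; the last joint's range is limited). The gripper opens to 85 mm and grips with 20 to 120 N. Pads are 22 mm wide; open, the fingers measure 114 mm over their backs; the gripper's body (76 mm by 85 mm) begins 54 mm behind the grasp point. The pads swing forward as they close: fully open they stand 13 mm farther back than shut.
Start: joints at [1.01, 0.527, 1.433, -0, 1.181, -0.178], TCP at [0.233, 0.58, 0.256] pointing down, gripper open.
Joint ranges: [-3.08, 3.08], [-0.75, 2.2], [0.22, 2.44], [-1.43, 4.57], [0, 2.65], [-2.85, 2.85]. Speed limits (rad/s): [2.79, 2.79, 3.14, 3.14, 3.14, 3.14].

## Interface

Orientations are given as a unit quaternion [x, y, z, w].
In Python, from station import manip gives the robot as it stands.
- The arm moves only by the tool play_rows, never from a script. Its argument "steps" is a list that holds one entry, the list of rows, each a list of 6 numbers: the shift along the tool's x, y, z in m, then the turn, a rotation vector about the tool's x, y, z in degrees. In form: [[[x, y, z, rx, ry, rz], ...]]. A call has 1 to 10 rows; each row shifts and turns the commanded pose from where the row before left it, along the tool's axes as they then stand; what a row does not reach is not made up. A row lasts 1/8 s, in which the tool goes at most 62.5 mm and 10.7 degrees, less where a joint would pass 70% of its speed; a pose out of reach is approached as far as the arm can. A call is refused whole if a number of a shift passes 0.0625 or a number of a turn 10.7, either way. A call with a gripper value outside its range is refused whole. "fingers" is the opening, from 0 (shut) to 1 (fully open), set as the call begins (left out, the last holds). The fingers move at their own pace and stop on an object; "squeeze" is the grip in N (left out, the last holds). Time passes only in rows, so rows that do not move let the fingers close. It gives the time, the measured TCP pose, the force and the opening at its end, in the units of the state.
- manip.sense(): the state, without advancing time (a new reading comes with each control period).
- manip.snapshot(name): name is "scene" or "top" or "wrist"; returns a dict with "img" (384x512x3 uint8, red, green, blue), "K" (3x3 intrinsics, pixels), "world_from_camera" (4x4, takes a point from camera to world coordinates). Camera axes: x right, y down, z forward; pixel columns grow to the right and rows downward; lengths in m; the calibration is good to about 2 mm. A picture is of the moment at which its call begins. There is no depth.
- manip.sign_off(): hands the job in, once; it reports no verdict.
Trained networks look in a picture, given as the dict that the camera call returned (one of the last four; its "shot" number tells which), for a name from the list of things; names that differ only in an ending like _2 or _b are one class to them, and where a whole thing is asked for, a point or a joint stands for the part that bears it (a point fixed in the world has none). Each returns a list of dicts, best first, with "score" (0 to 1); they miss things now and then, are a little off and sometimes report something else, mostly with a low value. They report only what shows in the picture. A call takes as long as a camera call.
- manip.regions_of(label, picture): "pixels" (384x512 bool, what is visible of it) and "rect" ([left, top, right, bottom] in pixels, round what is visible of it).
- manip.pinpoint(label, picture): "point" ([column, row] in pixels: a listed point, or the origin of a listed thing).
The state is a dict: "t": time; "q": joint angles; "qd": joint speeds; "tau": joint torques, N m; "tcp_pos": TCP position; "tool_rot": TCP orientation; "force": force on the tool from outside, world axes, zero at the start; "ft_torque": the same for the moment, N m; "finger_gap": opening from 0.0 (shut) to 1.0 (fully open).
Only numpy, scipy, OpenCV 4.12 (cv2) and the standard library are available. Lean on these libraries where they do the work, as an engineer would, in place of code of your own. Each camera call takes 0.05 s, during which the arm holds its last target.

## Working session

There is one attempt and no reset: what is moved stays moved. The work goes in short steps, Python scripts to look and compute and a tool call to move; the robot and the scene stay as the last step left them, time stands still between calls to the robot, and variables do not carry over. Pictures are saved under pics/ and viewed, and the job is handed in when it is done.

Besides the shell and the picture viewer there is one more tool, called as name(argument=value, ...) on one line, values as JSON. play_rows: Moves the arm, as the interface text tells. Its arguments: {"type":"object","properties":{"steps":{"type":"array"},"fingers":{"type":"number"},"squeeze":{"type":"number"}},"required":["steps"]}

```bash
ls; mkdir -p pics; cat > h.py <<'E'
from station import manip
import numpy as np, cv2
def save(p,n): cv2.imwrite('pics/'+n+'.png',p['img'][:,:,::-1])
def ray(p,px):
    T=np.array(p['world_from_camera']);K=np.array(p['K'])
    d=np.linalg.solve(K,[px[0],px[1],1.]);return T[:3,3],T[:3,:3]@d
def atz(p,px,z):
    o,d=ray(p,px);return o+d*(z-o[2])/d[2]
def proj(p,X):
    T=np.linalg.inv(np.array(p['world_from_camera']));c=T[:3,:3]@X+T[:3,3];u=np.array(p['K'])@c;return u[:2]/u[2]
E
python3 - <<'E'
from h import *
s=manip.sense();print(s['t'],s['tcp_pos'],s['tool_rot'],s['force'],manip.tips_ahead)
zs=dict(processor=0,toaster=0,plunger_top=.166,clamp_grip=.150,salt_shaker=.1,black_tumbler=0,green_tumbler=0,spice_jar=0)
for n in ['scene','top']:
    p=manip.snapshot(n);save(p,n+'0');print(n,np.round(p['world_from_camera'],3).tolist())
    for k,z in zs.items():
        r=manip.pinpoint(k,p)
        for a in r[:2]: print(k,np.round(a['point'],1),round(a['score'],2),np.round(atz(p,a['point'],z),4))
E
```

```text
pics
0.0 [0.23305769 0.57920465 0.25531961] [ 1.90216111e-01  9.81741618e-01 -1.03185261e-03 -4.01745322e-04] [ 0.03824216 -0.42343265  0.00114286] 0.025
scene [[0.191, 0.676, -0.712, 1.211], [0.982, -0.123, 0.147, -0.184], [0.011, -0.727, -0.687, 0.76], [0.0, 0.0, 0.0, 1.0]]
processor [356.1 204.9] 0.7 [0.511  0.2189 0.    ]
toaster [179.8 233.8] 0.59 [ 0.5267 -0.204  -0.    ]
plunger_top [357.  152.5] 0.82 [0.5137 0.1897 0.166 ]
clamp_grip [320.8 162.4] 0.79 [0.5135 0.1111 0.15  ]
salt_shaker [345.8 196.8] 0.71 [0.576 0.153 0.1  ]
black_tumbler [328.2 289.6] 0.56 [0.7298 0.077  0.    ]
green_tumbler [217.5 319.6] 0.72 [ 0.7558 -0.1508  0.    ]
spice_jar [263.8 179.9] 0.66 [0.3832 0.0197 0.    ]
top [[0.011, -0.993, 0.116, 0.474], [-1.0, -0.013, -0.019, -0.046], [0.02, -0.116, -0.993, 0.948], [0.0, 0.0, 0.0, 1.0]]
processor [150.4 219.5] 0.89 [0.507  0.2141 0.    ]
plunger_top [135.9 216.2] 0.79 [0.5076 0.1985 0.166 ]
clamp_grip [178.9 215.7] 0.86 [0.5104 0.1136 0.15  ]
salt_shaker [167.3 188.1] 0.45 [0.5745 0.152  0.1   ]
black_tumbler [205.1 136.1] 0.85 [0.7221 0.0842 0.    ]
green_tumbler [298.  127.1] 0.97 [ 0.7498 -0.1548  0.    ]
spice_jar [228.2 268.4] 0.83 [0.3888 0.0178 0.    ]
```

```bash
python3 - <<'E'
import cv2
for n,r in [('scene0',(60,120,230,330)),('top0',(80,120,150,190))]:
    i=cv2.imread(f'pics/{n}.png')
    if n=='scene0': c=i[80:280,230:460]
    else: c=i[120:300,60:270]
    cv2.imwrite(f'pics/{n}c.png',cv2.resize(c,None,fx=3,fy=3,interpolation=cv2.INTER_CUBIC))
E
```

```text
(no output)
```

View pics/scene0.png

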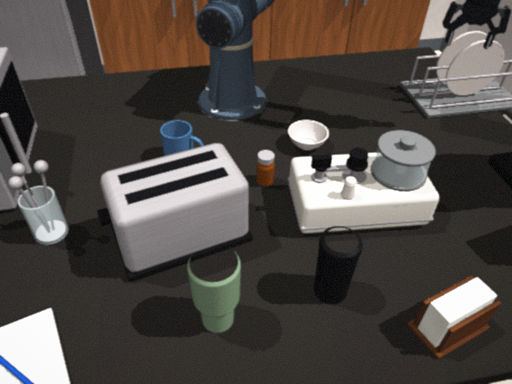

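View pics/scene0c.png

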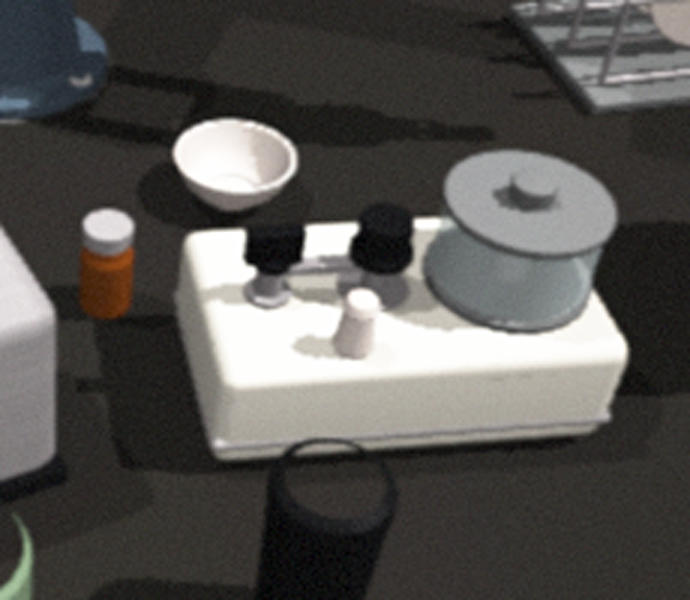

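View pics/top0c.png

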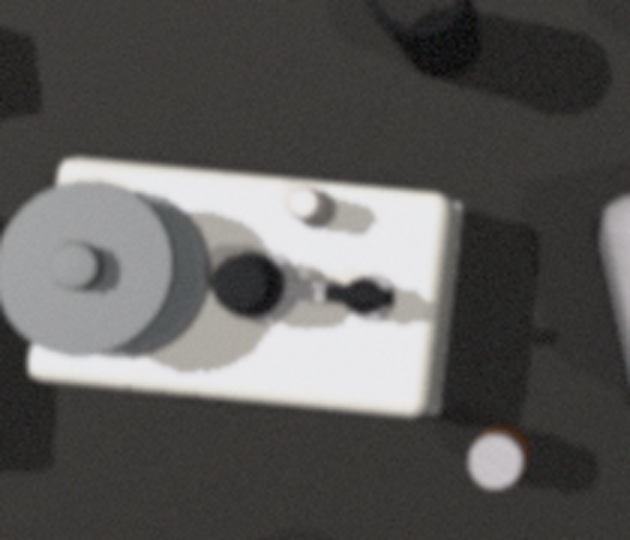

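The scene picture shows the processor on the left. The bar is at about (321,160), the plunger cap at (357,155), the shaker at (349,188) and the bowl at (404,160). In the top view the processor's yaw is slightly negative. The networks' points sit on these parts, though the two views disagree on the plunger by about 9 mm. I'll move over the knob and use the wrist camera.

play_rows(steps=[[[-0.043,-0.033,-0.004,0,0,0],[-0.043,-0.033,-0.004,0,0,0],[-0.043,-0.033,-0.004,0,0,0],[-0.043,-0.033,-0.004,0,0,0],[-0.043,-0.033,-0.004,0,0,0],[-0.043,-0.033,-0.004,0,0,0],[-0.043,-0.033,-0.004,0,0,0],[-0.043,-0.033,-0.004,0,0,0],[-0.043,-0.033,-0.004,0,0,0],[-0.043,-0.033,-0.004,0,0,0]]])

```text
t: 2.15
tcp_pos: [0.5099, 0.1114, 0.2967]
tool_rot: [0.19, 0.982, 0.0, 0.0]
force: [-0.2, -0.3, -0.2]
finger_gap: 0.999
```

play_rows(steps=[[[0,0,0,0,0,10],[0,0,0,0,0,10],[0,0,0,0,0,10],[0,0,0,0,0,10],[0,0,0,0,0,10],[0,0,0,0,0,10],[0,0,0,0,0,8],[0,0,0,0,0,0]]])

```text
t: 3.15
tcp_pos: [0.509, 0.113, 0.2964]
tool_rot: [0.706, 0.708, 0.0, 0.0]
force: [0.4, 0.1, -0.3]
finger_gap: 0.997
```

```bash
cat >> h.py <<'E'
from scipy.spatial.transform import Rotation as R
E
python3 - <<'E'
from h import *
s=manip.sense();print(s['t'],s['tcp_pos'],R.from_quat(s['tool_rot']).as_matrix().round(3).tolist(),s['force'])
zs=dict(processor=0,plunger_top=.166,clamp_grip=.150,salt_shaker=.1)
for n in ['wrist','top','scene']:
    p=manip.snapshot(n);save(p,n+'1');np.savez('pics/'+n+'1.npz',K=p['K'],T=p['world_from_camera'])
    for k,z in zs.items():
        r=manip.pinpoint(k,p)
        for a in r[:1]: print(n,k,np.round(a['point'],1),round(a['score'],2),np.round(atz(p,a['point'],z),4))
E
```

```text
3.15 [0.50902249 0.11300111 0.29640615] [[-0.003, 1.0, 0.0], [1.0, 0.003, -0.0], [-0.0, 0.0, -1.0]] [ 0.43437083  0.06000637 -0.27800923]
wrist processor [265.6  65.3] 0.69 [0.5196 0.2149 0.    ]
wrist plunger_top [262.5  82.8] 0.7 [0.513  0.1931 0.166 ]
wrist clamp_grip [256.6 176.6] 0.65 [0.5087 0.1133 0.15  ]
wrist salt_shaker [318.2 119.9] 0.83 [0.5705 0.1581 0.1   ]
top clamp_grip [180.6 217. ] 0.73 [0.5077 0.11   0.15  ]
top salt_shaker [165.8 191.2] 0.38 [0.5674 0.155  0.1   ]
scene processor [355.9 205.3] 0.93 [0.5122 0.218  0.    ]
scene plunger_top [359.6 150.4] 0.73 [0.5078 0.1978 0.166 ]
scene clamp_grip [317.6 161.7] 0.76 [0.5101 0.1051 0.15  ]
scene salt_shaker [348.9 195.8] 0.74 [0.5743 0.1606 0.1   ]
```

View pics/wrist1.png

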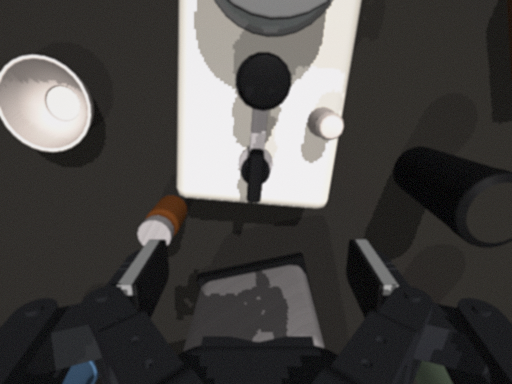

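```bash
python3 - <<'E'
from h import *
i=cv2.imread('pics/wrist1.png')
c=i[40:220,160:370]; cv2.imwrite('pics/w1c.png',cv2.resize(c,None,fx=3.3,fy=3.3,interpolation=cv2.INTER_CUBIC))
g=i.max(2)
# dark blobs: cap and bar inside box
m=np.zeros_like(g);m[50:203,182:330]=(g[50:203,182:330]<45)
n,l,st,ce=cv2.connectedComponentsWithStats(m)
z=np.load('pics/wrist1.npz');p=dict(K=z['K'],world_from_camera=z['T'])
print(np.round(z['T'],3))
for k in range(1,n):
    if st[k][4]>60: print(st[k],ce[k],atz(p,ce[k],.166)[:2],atz(p,ce[k],.155)[:2])
# box edges
for r in (60,90,120,150,180):
    row=i[r].max(1) if False else g[r].astype(int)
    L=np.where(row[150:230]>120)[0][0]+150; Rr=np.where(row[300:380]>120)[0][-1]+300
    print(r,L,Rr,atz(p,(L,r),.1)[:2].round(4),atz(p,(Rr,r),.1)[:2].round(4))
for cc in (200,220,240,280,300,315):
    b=np.where(g[:230,cc]>120)[0][-1];print(cc,b,atz(p,(cc,b),.1)[:2].round(4))
E
```

```text
[[ 1.     0.003  0.001  0.509]
 [ 0.003 -0.953 -0.304  0.192]
 [ 0.     0.304 -0.953  0.415]
 [ 0.     0.     0.     1.   ]]
[ 237   53   53   57 2362] [262.92294666  80.69686706] [0.51334004 0.19466961] [0.51353914 0.19479241]
[242 150  27  53 871] [254.66360505 173.53846154] [0.507062  0.1206841] [0.50698362 0.11753677]
[182 198  47   5 107] [200.05607477 200.98130841] [0.45993186 0.09590731] [0.45777034 0.09166486]
60 178 351 [0.4336 0.2138] [0.5982 0.2144]
90 178 345 [0.4316 0.1865] [0.5949 0.187 ]
120 177 342 [0.4284 0.1576] [0.5945 0.1581]
150 177 336 [0.4261 0.1269] [0.5909 0.1274]
180 177 330 [0.4236 0.0944] [0.5871 0.0949]
200 198 [0.4471 0.0739]
220 199 [0.4688 0.0728]
240 201 [0.4906 0.0706]
280 204 [0.5344 0.0672]
300 206 [0.5564 0.0649]
315 207 [0.573  0.0638]
```

View pics/w1c.png

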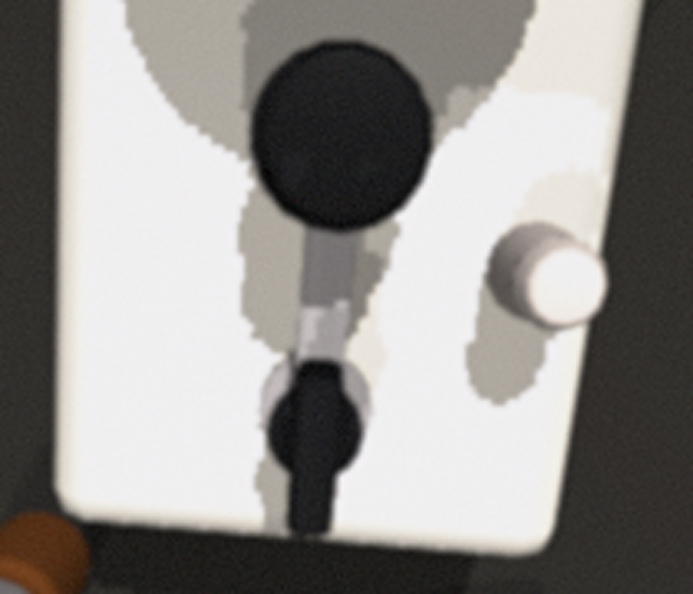

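```bash
python3 - <<'E'
from h import *
i=cv2.imread('pics/wrist1.png');g=cv2.resize(i.max(2),None,fx=4,fy=4,interpolation=cv2.INTER_CUBIC)
z=np.load('pics/wrist1.npz');p=dict(K=z['K'],world_from_camera=z['T'])
print(atz(p,(254,200.6),.162))
for r in (154,158,162,166,170,174,178,182,186,190,194,197,199):
    row=g[r*4,235*4:280*4].astype(int); k=np.where(row<70)[0]/4+235
    a,b=atz(p,(k[0],r),.162),atz(p,(k[-1],r),.162); print(r,k[0],k[-1],a[:2].round(4),b[:2].round(4),((a+b)/2)[:2].round(4))
E
```

```text
[0.50646857 0.09486411 0.162     ]
154 249.25 263.25 [0.5025 0.1365] [0.5142 0.1365] [0.5083 0.1365]
158 247.75 263.5 [0.5012 0.1331] [0.5144 0.1331] [0.5078 0.1331]
162 244.75 266.25 [0.4987 0.1296] [0.5168 0.1297] [0.5077 0.1297]
166 242.5 268.25 [0.4967 0.1261] [0.5185 0.1262] [0.5076 0.1262]
170 241.5 268.75 [0.4958 0.1226] [0.519  0.1227] [0.5074 0.1227]
174 241.75 268.25 [0.496  0.1191] [0.5186 0.1192] [0.5073 0.1191]
178 243.5 266.75 [0.4975 0.1155] [0.5174 0.1156] [0.5074 0.1156]
182 246.75 263.0 [0.5002 0.112 ] [0.5142 0.112 ] [0.5072 0.112 ]
186 248.25 260.75 [0.5015 0.1083] [0.5123 0.1084] [0.5069 0.1083]
190 247.75 260.25 [0.501  0.1047] [0.5119 0.1047] [0.5065 0.1047]
194 247.75 259.75 [0.501 0.101] [0.5115 0.101 ] [0.5063 0.101 ]
197 247.5 259.5 [0.5008 0.0982] [0.5113 0.0982] [0.506  0.0982]
199 247.5 259.25 [0.5008 0.0963] [0.5111 0.0964] [0.5059 0.0964]
```

play_rows(steps=[[[0.003,-0.002,0.02,0,0,4],[0,0,0.03,0,0,0],[0,0,0.03,0,0,0],[0,0,0.03,0,0,0],[0,0,0.013,0,0,0],[0,0,0.01,0,0,0],[0,0,0,0,0,0]]], fingers=0.5, squeeze=20)

```text
t: 4.78
tcp_pos: [0.5071, 0.116, 0.1632]
tool_rot: [0.731, 0.682, -0.0, -0.0]
force: [0.0, 0.4, -0.0]
finger_gap: 0.502
```

```bash
python3 - <<'E'
from h import *
s=manip.sense();print(s['tcp_pos'],s['force'])
p=manip.snapshot('wrist');save(p,'wrist2')
E
```

```text
[0.50714173 0.11600542 0.16324899] [ 0.03717993  0.39765855 -0.00824   ]
```

View pics/wrist2.png

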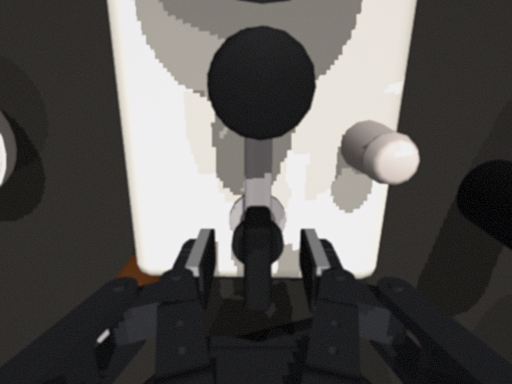

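The bar (258,210–310) stands midway between the open pads (205 and 312), aligned with them, and nothing is touching. Next I close on it.

play_rows(steps=[[[0,0,0,0,0,0],[0,0,0,0,0,0],[0,0,0,0,0,0],[0,0,0,0,0,0],[0,0,0,0,0,0],[0,0,0,0,0,0]]], fingers=0, squeeze=25)

```text
t: 5.58
tcp_pos: [0.5072, 0.1161, 0.1642]
tool_rot: [0.731, 0.682, 0.0, 0.0]
force: [-1.9, 1.2, 6.6]
finger_gap: 0.145
```

play_rows(steps=[[[0,0,-0.002,0,0,0],[0,0,0,0,0,-5],[0,0,0,0,0,-8],[0,0,0,0,0,-8],[0,0,0,0,0,-8],[0,0,0,0,0,0]]])

```text
t: 6.32
tcp_pos: [0.506, 0.1159, 0.1643]
tool_rot: [0.537, 0.843, -0.001, -0.001]
force: [0.2, -0.0, -8.3]
finger_gap: 0.143
```

play_rows(steps=[[[0,0,0.001,0,0,-8],[0,0,0,0,0,-8],[0,0,0,0,0,-8],[0,0,0,0,0,-8],[0,0,0,0,0,-8],[0,0,0,0,0,-8],[0,0,0,0,0,-8],[0,0,0,0,0,0]]])

```text
t: 7.32
tcp_pos: [0.5047, 0.1142, 0.1642]
tool_rot: [0.078, 0.997, -0.002, -0.003]
force: [-5.2, -7.0, 0.9]
finger_gap: 0.147
```

```bash
python3 - <<'E'
from h import *
s=manip.sense();print(s['tcp_pos'],s['force'],s['ft_torque'],R.from_quat(s['tool_rot']).as_matrix().round(3)[:,1])
p=manip.snapshot('wrist');save(p,'wrist3')
E
```

```text
[0.50466194 0.11424411 0.16419367] [-5.22112457 -7.02167905  0.8723039 ] [-1.07525084  0.60916364  0.07700375] [ 0.155  0.988 -0.004]
```

View pics/wrist3.png

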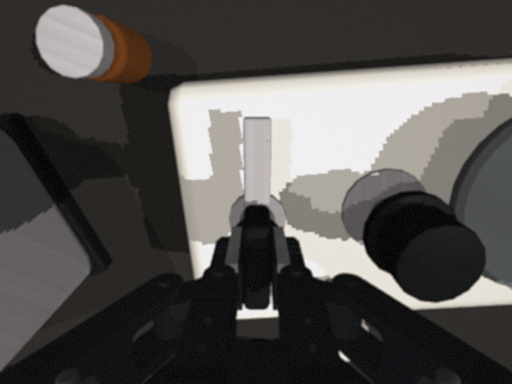

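The tongue has swung to about 85° (vertical at (257,160) in the wrist image) and is clear of the plunger. I'll turn the last few degrees to the stop.

play_rows(steps=[[[0,0,0,0,0,-3],[0,0,0,0,0,-2],[0,0,0,0,0,0],[0,0,0,0,0,0]]])

```text
t: 7.88
tcp_pos: [0.5046, 0.1141, 0.1642]
tool_rot: [0.036, 0.999, -0.002, -0.003]
force: [-4.4, -8.4, 1.9]
finger_gap: 0.142
```

```bash
python3 - <<'E'
from h import *
s=manip.sense();y=R.from_quat(s['tool_rot']).as_matrix()[:,1];print(s['tcp_pos'],s['force'],s['ft_torque'],np.degrees(np.arctan2(y[1],y[0])))
E
```

```text
[0.50463203 0.11406414 0.16422554] [-4.39582064 -8.43536059  1.90701325] [-1.26198427  0.64378863 -0.39396734] 85.9070071796284
```

play_rows(steps=[[[0,0,0,0,0,0],[0,0,0,0,0,0],[0,0,0,0,0,0],[0,0,-0.015,0,0,0],[0,0,-0.03,0,0,0],[0,0,-0.04,0,0,0],[0,0,-0.04,0,0,0],[0,0,0,0,0,0]]], fingers=0.4)

```text
t: 8.88
tcp_pos: [0.5093, 0.1163, 0.2938]
tool_rot: [0.034, 0.999, 0.0, 0.005]
force: [0.0, 0.4, 0.1]
finger_gap: 0.4
```

```bash
python3 - <<'E'
from h import *
s=manip.sense();M=R.from_quat(s['tool_rot']).as_matrix();print(s['tcp_pos'],s['force'],M.round(3).tolist())
for n in ['wrist','top','scene']:
    p=manip.snapshot(n);save(p,n+'4');np.savez('pics/'+n+'4.npz',K=p['K'],T=p['world_from_camera'])
    for k,z in dict(plunger_top=.166,clamp_grip=.15,salt_shaker=.1,spice_jar=0).items():
        for a in manip.pinpoint(k,p)[:1]: print(n,k,np.round(a['point'],1),round(a['score'],2),np.round(atz(p,a['point'],z),4))
E
```

```text
[0.50926209 0.11630845 0.29376876] [0.02359986 0.36220512 0.09894565] [[-0.998, 0.068, 0.01], [0.068, 0.998, 0.0], [-0.01, 0.001, -1.0]]
wrist plunger_top [348.9 178.9] 0.78 [0.5132 0.194  0.166 ]
wrist clamp_grip [256.5 175.7] 0.95 [0.51   0.1169 0.15  ]
wrist salt_shaker [295.5 215.1] 0.91 [0.5734 0.1555 0.1   ]
wrist spice_jar [172.   50.8] 0.8 [0.3881 0.0208 0.    ]
top clamp_grip [183.3 216.4] 0.65 [0.509  0.1044 0.15  ]
top salt_shaker [166.9 188.8] 0.43 [0.5729 0.1528 0.1   ]
top spice_jar [228.  266.3] 0.85 [0.3939 0.0185 0.    ]
scene plunger_top [359.4 151.1] 0.92 [0.5101 0.1965 0.166 ]
scene clamp_grip [320.7 162.8] 0.9 [0.5148 0.1105 0.15  ]
scene salt_shaker [345.9 195.3] 0.6 [0.5716 0.1548 0.1   ]
scene spice_jar [357.1 152.5] 0.66 [0.3188 0.2944 0.    ]
```

View pics/wrist4.png

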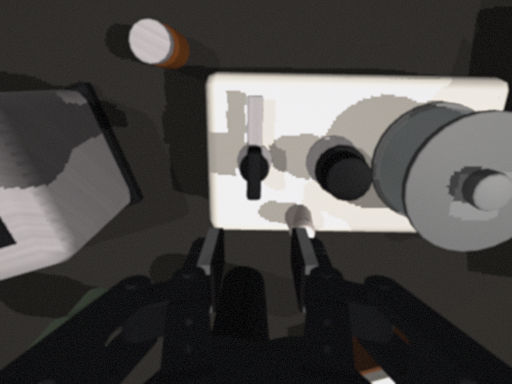

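The tongue at (255,120) now points to the robot side, clear of the plunger at (344,178). The knob is at its stop and the shaker and jar have not moved. Next I'll shut the fingers, turn back so the jaws lie across the bowl's direction, and move over the plunger.

play_rows(steps=[[[0,0,0,0,0,10],[0,0,0,0,0,10],[0,0,0,0,0,10],[0,0,0,0,0,10],[0,0,0,0,0,10],[0,0,0,0,0,10],[0,0,0,0,0,10],[0,0,0,0,0,10],[0,0,0,0,0,10],[0,0,0,0,0,1]]], fingers=0)

```text
t: 10.88
tcp_pos: [0.507, 0.116, 0.2893]
tool_rot: [0.737, 0.676, 0.0, 0.0]
force: [-0.1, -0.7, 0.5]
finger_gap: 0.007
```

```bash
python3 - <<'E'
from h import *
s=manip.sense();M=R.from_quat(s['tool_rot']).as_matrix();print(s['tcp_pos'],s['force'],M.round(3).tolist(),s['finger_gap'])
print(M.T@(np.array([.5133,.1945,.215])-s['tcp_pos']), np.degrees((R.from_quat(s['tool_rot']).inv()*R.from_matrix(np.array([[np.sin(.085),np.cos(.085),0],[np.cos(.085),-np.sin(.085),0],[0,0,-1]]))).as_rotvec()))
E
```

```text
[0.50704275 0.1160302  0.2893472 ] [-0.12492925 -0.66890978  0.46172022] [[0.085, 0.996, 0.0], [0.996, -0.085, 0.0], [0.0, 0.0, -1.0]] 0.006831767602930378
[ 0.07871579 -0.00043854  0.07434918] [ 0.00400278 -0.0014649  -0.00444071]
```

play_rows(steps=[[[0.03,0,0,0,0,0],[0.03,0,0.02,0,0,0],[0.019,0,0.03,0,0,0],[0,0,0.02,0,0,0],[0,0,0,0,0,0]]])

```text
t: 11.5
tcp_pos: [0.5126, 0.1948, 0.2178]
tool_rot: [0.736, 0.677, -0.002, -0.001]
force: [0.9, -0.4, 0.4]
finger_gap: 0.004
```

```bash
python3 - <<'E'
from h import *
s=manip.sense();print(s['tcp_pos'],s['force'])
for n in ['wrist','scene']:
    p=manip.snapshot(n);save(p,n+'5')
i=cv2.imread('pics/scene5.png')[80:280,230:460]
w=cv2.imread('pics/wrist5.png')
cv2.imwrite('pics/c5.png',np.hstack([cv2.resize(i,(400,348)),cv2.resize(w,(400,348))]))
E
```

```text
[0.51264175 0.19480769 0.21778105] [ 0.86385568 -0.41870097  0.40964867]
```

View pics/c5.png

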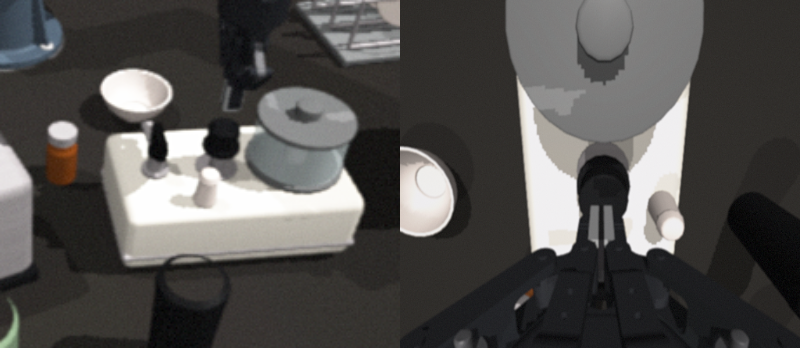

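The shut tips are centred over the cap and the tongue is swung out. Descending in small steps.

play_rows(steps=[[[0,0,0.01,0,0,0],[0,0,0.01,0,0,0],[0,0,0.004,0,0,0],[0,0,0.003,0,0,0],[0,0,0.003,0,0,0],[0,0,0,0,0,0],[0,0,0,0,0,0]]])

```text
t: 12.48
tcp_pos: [0.5139, 0.1947, 0.1897]
tool_rot: [0.737, 0.676, 0.0, 0.0]
force: [-1.3, 0.4, 3.7]
finger_gap: -0.002
```

play_rows(steps=[[[0,0,0.002,0,0,0],[0,0,0.002,0,0,0],[0,0,0.002,0,0,0],[0,0,0.002,0,0,0],[0,0,0.001,0,0,0],[0,0,0,0,0,0],[0,0,0,0,0,0]]])

```text
t: 13.35
tcp_pos: [0.5139, 0.1947, 0.1806]
tool_rot: [0.737, 0.676, 0.0, 0.0]
force: [-1.7, -0.4, 7.1]
finger_gap: -0.001
```

```bash
python3 - <<'E'
from h import *
s=manip.sense();print(s['tcp_pos'],s['force'])
E
```

```text
[0.51394556 0.19473836 0.18064289] [-1.68576371 -0.41002619  7.07518553]
```

play_rows(steps=[[[0,0,0.001,0,0,0],[0,0,0.0006,0,0,0],[0,0,0,0,0,0],[0,0,0,0,0,0]]])

```text
t: 13.85
tcp_pos: [0.5139, 0.1947, 0.1791]
tool_rot: [0.737, 0.676, 0.0, 0.0]
force: [-2.6, -0.6, 7.0]
finger_gap: -0.001
```

```bash
python3 - <<'E'
from h import *
s=manip.sense();print(s['t'],s['tcp_pos'],s['force'])
out=[]
for n in ['wrist','scene','top']:
    p=manip.snapshot(n);save(p,n+'6')
    print(manip.sense()['tcp_pos'][2],manip.sense()['force'])
    for k,z in dict(plunger_top=.154,salt_shaker=.1,spice_jar=0,black_tumbler=0,green_tumbler=0,clamp_grip=.15).items():
        for a in manip.pinpoint(k,p)[:1]: print(n,k,np.round(a['point'],1),round(a['score'],2),np.round(atz(p,a['point'],z),4))
i=cv2.imread('pics/scene6.png')[80:280,230:460]
w=cv2.imread('pics/wrist6.png')
cv2.imwrite('pics/c6.png',np.hstack([cv2.resize(i,(400,348)),cv2.resize(w,(400,348))]))
E
```

```text
13.85 [0.51392521 0.19474082 0.17913578] [-2.56640841 -0.5964024   6.98008083]
0.17911927073462458 [-0.99052969 -1.27852527  7.08956705]
wrist salt_shaker [344.5 247.9] 0.56 [0.5739 0.156  0.1   ]
wrist spice_jar [160.6 321.9] 0.53 [0.3841 0.0165 0.    ]
wrist black_tumbler [466.2 251.5] 0.62 [0.7332 0.0808 0.    ]
0.1791372447507656 [-1.00094467 -0.59946795  7.3471703 ]
scene plunger_top [357.4 153.6] 0.56 [0.5035 0.1967 0.154 ]
scene salt_shaker [347.8 197.6] 0.69 [0.5791 0.1564 0.1   ]
scene spice_jar [264.1 179.5] 0.89 [ 0.3818  0.0207 -0.    ]
scene black_tumbler [330.  287.3] 0.58 [0.7252 0.0823 0.    ]
scene green_tumbler [219.2 319.2] 0.55 [ 0.7556 -0.1475  0.    ]
scene clamp_grip [320.8 161.3] 0.8 [0.51   0.1122 0.15  ]
0.17914295315639986 [-1.55937544 -0.44733645  7.32180037]
top plunger_top [139.4 212.1] 0.82 [0.5168 0.1954 0.154 ]
top salt_shaker [166.2 192.7] 0.44 [0.564 0.154 0.1  ]
top spice_jar [227.6 269.9] 0.86 [0.3852 0.0192 0.    ]
top black_tumbler [207.1 136.9] 0.91 [0.72  0.079 0.   ]
top green_tumbler [296.  129.3] 0.78 [ 0.7439 -0.1496  0.    ]
top clamp_grip [181.1 217.6] 0.55 [0.5065 0.1089 0.15  ]
```

View pics/c6.png

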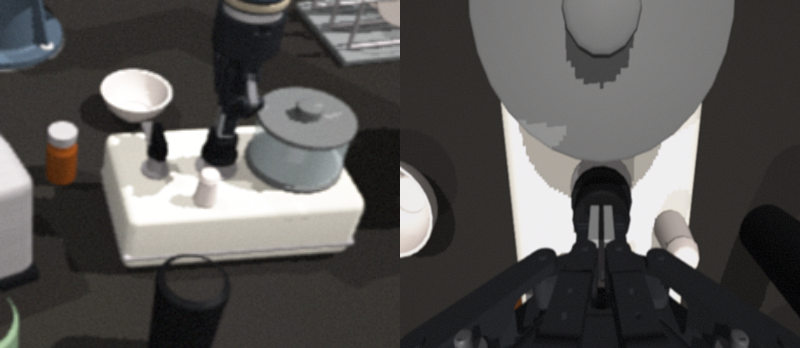

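Tip height (0.179 − 0.025 = 0.154) and force (about 7.3 N) both put the plunger about half way down. The cap is visibly lower than before. Holding.

play_rows(steps=[[[0,0,0,0,0,0],[0,0,0,0,0,0],[0,0,0,0,0,0],[0,0,0,0,0,0],[0,0,0,0,0,0],[0,0,0,0,0,0],[0,0,0,0,0,0],[0,0,0,0,0,0],[0,0,0,0,0,0],[0,0,0,0,0,0]]])

```text
t: 16.15
tcp_pos: [0.5139, 0.1947, 0.1791]
tool_rot: [0.737, 0.676, 0.0, 0.0]
force: [-2.1, -1.3, 7.1]
finger_gap: -0.003
```

play_rows(steps=[[[0,0,0,0,0,0],[0,0,0,0,0,0],[0,0,0,0,0,0],[0,0,0,0,0,0],[0,0,0,0,0,0],[0,0,0,0,0,0],[0,0,0,0,0,0],[0,0,0,0,0,0],[0,0,0,0,0,0],[0,0,0,0,0,0]]])

```text
t: 17.4
tcp_pos: [0.5139, 0.1947, 0.1791]
tool_rot: [0.737, 0.676, 0.0, 0.0]
force: [-1.2, -1.0, 6.8]
finger_gap: -0.001
```

play_rows(steps=[[[0,0,0,0,0,0],[0,0,0,0,0,0],[0,0,0,0,0,0],[0,0,0,0,0,0],[0,0,0,0,0,0],[0,0,0,0,0,0],[0,0,0,0,0,0],[0,0,0,0,0,0],[0,0,0,0,0,0],[0,0,0,0,0,0]]])

```text
t: 18.65
tcp_pos: [0.5139, 0.1947, 0.1791]
tool_rot: [0.737, 0.676, 0.0, 0.0]
force: [-2.3, -2.2, 7.3]
finger_gap: 0.005
```

play_rows(steps=[[[0,0,0,0,0,0],[0,0,0,0,0,0],[0,0,0,0,0,0],[0,0,0,0,0,0]]])

```text
t: 19.15
tcp_pos: [0.5139, 0.1947, 0.1791]
tool_rot: [0.737, 0.676, 0.0, 0.0]
force: [-1.6, -0.3, 7.2]
finger_gap: 0.002
```

```bash
python3 - <<'E'
from h import *
s=manip.sense();print(s['t'],s['tcp_pos'],s['force'])
E
```

```text
19.15 [0.51394998 0.19473355 0.17913943] [-1.58198577 -0.26992821  7.21596039]
```

Geometry says 11.9 mm and mean force says about 10.5 mm. I'll add 0.5 mm to sit between the two, then hold again.

play_rows(steps=[[[0,0,0.0005,0,0,0],[0,0,0,0,0,0],[0,0,0,0,0,0],[0,0,0,0,0,0],[0,0,0,0,0,0],[0,0,0,0,0,0],[0,0,0,0,0,0],[0,0,0,0,0,0],[0,0,0,0,0,0],[0,0,0,0,0,0]]])

```text
t: 20.4
tcp_pos: [0.5139, 0.1947, 0.1787]
tool_rot: [0.737, 0.676, 0.0, 0.0]
force: [-1.7, -0.8, 7.9]
finger_gap: 0.002
```

play_rows(steps=[[[0,0,0,0,0,0],[0,0,0,0,0,0],[0,0,0,0,0,0],[0,0,0,0,0,0],[0,0,0,0,0,0],[0,0,0,0,0,0],[0,0,0,0,0,0],[0,0,0,0,0,0],[0,0,0,0,0,0],[0,0,0,0,0,0]]])

```text
t: 21.65
tcp_pos: [0.5139, 0.1947, 0.1787]
tool_rot: [0.737, 0.676, 0.0, 0.0]
force: [-2.3, -1.4, 8.0]
finger_gap: 0.003
```

play_rows(steps=[[[0,0,0,0,0,0],[0,0,0,0,0,0],[0,0,0,0,0,0],[0,0,0,0,0,0],[0,0,0,0,0,0],[0,0,0,0,0,0],[0,0,0,0,0,0],[0,0,0,0,0,0],[0,0,0,0,0,0],[0,0,0,0,0,0]]])

```text
t: 22.9
tcp_pos: [0.5139, 0.1947, 0.1787]
tool_rot: [0.737, 0.676, 0.0, 0.0]
force: [-2.3, -1.3, 7.6]
finger_gap: 0.004
```

```bash
python3 - <<'E'
from h import *
s=manip.sense();print(s['t'],s['tcp_pos'],s['force'])
print(manip.sign_off())
E
```

```text
22.9 [0.51394517 0.19471874 0.17867027] [-2.29280351 -1.34800326  7.60191448]
the job is handed in; nothing more can be done
None
```

The job is handed in at 22.9 s with the arm still holding the plunger about half way down; I never pushed it near the bottom.

- **Knob:** I turned it anticlockwise to its stop. The wrist picture afterwards showed the steel tongue pointing to the robot's side, clear of the plunger flange.
- **Plunger:** The shut fingertips have been at about half depth for about 9 s (from t ≈ 13.9 s). The last 3.5 s were at the final depth. Tip height puts that at about 12.3 mm, and the last force readings of 7.6–8.0 N put it at about 12–13 mm.
- **Disagreement:** At the first holding depth the two disagreed, with tip height giving 11.9 mm and force giving about 10.5 mm. I pressed 0.5 mm further and they then agreed to within force noise.
- **Loose items:** The shaker, spice jar and tumblers showed at their starting places in the last pictures, taken before that 0.5 mm press, to within the networks' scatter of about 1 cm. One low-confidence "spice jar" report in an earlier scene picture landed on the plunger cap, and I treated it as a false detection.

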